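# Third hand at the easel-ledge jig

## Task

Be my third hand while I screw on this L-shaped wooden easel ledge: turn the jig's flip stop clockwise by its black knob until it clicks in, then lay the ledge flat on the jig, lip away from the sprung fence, its end butted against the stop arm and its long edge flush along the fence. Press the fence back gently, never to the end of its travel, until its pointer stands between the two small ridges on the board (about 7.5 N), and finish while still holding the ledge pressed there. Leave the other things on the bench where they are.

Things in the scene. Friction and masses are not known exactly. Their poses are not given: they have to be found in the camera images.
- jig: Assembly jig, fixed to the bench: plywood, x -70 to +115, y -170 to +95 mm in its frame, upper face at z 12 mm. Origin on the bench surface. +x points from its open front to the sprung fence (away from the robot, but for yaw), +y left. Behind the fence a fixed aluminium plate (x 101 to 115, y -65 to +65, top z 46 mm); on the right the flip stop, axis at x 20, y -115 mm.
- seat (a point): Point on the upper face of the jig's board (jig frame x 7.5, y 0, z 12 mm) where the ledge's origin lies when the ledge just touches the unpressed fence and is butted against the turned-in stop. Axes as the jig's.
- marks (a point): Midway between the two small dark ridges (x +-5 mm from here, 3 mm wide, tops at jig z 18 mm) at the left of the board, jig x 59, y 83 mm. They mark fence travels of 13 and 23 mm: the fence's pointer must stand between them.
- fence (a joint): How far the sprung fence is pushed back along the jig's +x, in m: 0 = at rest, 0.036 = end of travel (avoid 0.033 and more). Spring of 420 N/m without preload, plus 0.15 N of friction: 0.018 m takes about 7.5 N. The two ridges mark 0.013 and 0.023.
- fence_face (a point): Centre of the pressing face of the sprung aluminium fence bar (looks to the jig's -x): at rest jig x 30, y 0, z 22 mm; moves with the fence. The bar is 16 mm thick, 130 mm wide along the jig's y, jig z 14 to 30 mm (level with the top of the ledge's base) and only slides along the jig's x. A small steel pointer at its left end stands 11 mm behind the face.
- stop (a joint): Flip stop's angle in rad, clockwise from above: 0 = arm points to the jig's -x (parked; it starts at 0.1 to 0.35), 1.571 = arm points to the jig's +y (turned in, end of travel). An over-centre spring resists from about 0.4 on with up to 0.12 Nm; the click is at 1.15: past it (1.25 or more) the spring snaps the stop to 1.571 and keeps it in, short of it the stop springs back.
- stop_grip (a point): Grip of the flip stop's black knob, on its vertical axis: jig x 20, y -115, z 56 mm. The knob is an upright bar 44 mm long, 14 mm thick, jig z 36 to 72 mm, on a disc of radius 20 mm. The point turns with the stop: the bar lies along its x, the stop arm points along its -x; pinch it along its y.
- stop_nose (a point): Middle of the end face of the steel stop arm, 40 mm from the turning axis, arm 18 mm wide and 12 mm high (jig z 19 to 31 mm). Turned in, it lies at jig x 20, y -75, z 25 mm, and the ledge's end butts against it.
- ledge: Loose easel ledge, pale wood, L-shaped, 150 mm long (y), 0.14 to 0.28 kg. Base x -22.5 to +22.5 mm, 18 mm high; upright lip x -22.5 to -8.5 mm, full length, up to z 60 mm: pinch it from above, 14 mm. Origin: centre of underside. Its +x face goes against the fence; its axes then agree with the jig's. Starts left or right of the jig, lip up, yaw up to 0.9 either way.
- ledge_end (a point): Middle of the base's end face that goes against the stop arm (ledge frame x 0, y -75, z 9 mm).
- batten: Bystander: plain flat wooden batten without lip, 32 x 160 x 16 mm, origin under its centre; it lies on the other side of the jig from the ledge.
- driver: Bystander: screwdriver lying on the bench between robot and jig.
- tape: Bystander: cardboard-brown roll of tape, 100 mm across, 25 mm high, behind the jig.
- glue: Bystander: white glue bottle, 48 mm across, 130 mm tall, behind the jig.
- dish: Bystander: white shallow dish, 90 mm across, far left.
- pencils: Bystander: pencil pot, 72 mm across, 90 mm tall with pencils to 165 mm, far right.
- screws: Bystander: small clear open tray, 70 x 60 x 25 mm, behind the jig.
Things that resemble listed ones, but are neither listed nor needed, are in the scene too. Leave any purple or red look-alike of the ledge alone.

How it is judged:
On the way, in this order (a step that is already met when the one before it is completed fails the run):
1. the flip stop is turned in, past its click (value of joint stop above 1.45 rad), for 0.2 s.
2. the ledge lies seated on the jig against the stop and presses the fence back into the band (z of ledge in the frame of jig between 0.008 and 0.017 m and y of ledge_end in the frame of jig between -0.08 and -0.069 m and angle between the x axis of ledge and the x axis of jig, either way round below 0.07 rad and angle between ledge's own z axis and vertical below 0.08 rad and value of joint fence between 0.012 and 0.024 m and contact force between ledge and fence_c0 between 4 and 12 N), for 0.3 s.
At the end, for the whole second after the job is handed in: Stop beyond 1.45 rad; ledge flat on the board (5 mm, 0.08 rad), parallel to the jig within 0.07 rad, lip away from the fence, end within 6 mm of the stop arm; the robot still presses it so that the fence is back 12 to 24 mm with 4 to 12 N, all through the last second (all of step 2 and value of joint stop above 1.45 rad and contact force between any of the arm, the fingers and ledge above 1.5 N); the arm keeps its last pose, push and grip.
It fails at once if the fence is driven to the end of its travel (beyond 33 mm) (value of joint fence above 0.033 m).
It fails at once if another thing on the bench is moved by more than 30 mm (distance of any of batten, driver, tape, glue, dish, pencils, screws from where it was at the start of the episode above 0.03 m).
It also fails if it takes over 51 s, if anything falls off the work surface, if the arm or the gripper's body presses on something with over 40 N, if the wrist force passes 120 N, or if a joint passes its speed limit or range.

## Robot

A 7-joint arm with a two-finger parallel gripper is mounted at the origin on the work surface. World frame = base frame: x ahead of the robot, y to its left, z up, the work surface at z = 0. Lengths are in m, angles in rad, forces in N, time in s.
With the tool pointing down it reaches from about 0.425 to 0.925 m from the base axis. Payload 6.8 kg.
Tool frame: the origin (TCP) lies at the very end of the fingers, on their centre line; the grasp point (between the pads) lies 19 mm behind it; z points along the fingers, x is the direction in which the jaws open and shut, and the axes are right-handed (so a half turn about z gives the same grasp; the last joint's range is limited). The gripper opens to 85 mm and grips with 20 to 120 N. Pads are 22 mm wide; open, the fingers measure 114 mm over their backs; the gripper's body (76 mm by 85 mm) begins 54 mm behind the grasp point. The pads swing forward as they close: fully open they stand 13 mm farther back than shut.
Start: joints at [-1.425, 0.477, 0.022, 1.555, -0.011, 1.109, -0.083], TCP at [0.169, 0.653, 0.231] pointing down, gripper open.
Joint ranges: [-2.96, 2.96], [-0.34, 2.1], [-1.41, 1.46], [0.24, 2.44], [-1.37, 4.51], [0.17, 1.92], [-2.96, 2.96]. Speed limits (rad/s): [2.39, 2.39, 3.14, 3.14, 3.14, 3.14, 3.14].

## Interface

Orientations are given as a rotation vector (axis times angle).
In Python, from bench import * gives the robot as it stands.
- The arm moves only by the tool servo_tool, never from a script. Its argument "increments" is one flat list of numbers, 7 for each row, row after row: the shift along the tool's x, y, z in mm, then the turn, a rotation vector about the tool's x, y, z in rad, then the finger opening in mm, from 0 to 85.4. In form: [tx, ty, tz, wx, wy, wz, fingers, tx, ty, tz, wx, wy, wz, fingers, ...]. A call has exactly 8 rows; each row shifts and turns the commanded pose from where the row before left it, along the tool's axes as they then stand; what a row does not reach is not made up. A row lasts 1/8 s, in which the tool goes at most 62.5 mm and 10.7 degrees, less where a joint would pass 70% of its speed; a pose out of reach is approached as far as the arm can. A call is refused whole if a number of a shift passes 62.5 or a number of a turn 0.188, either way. A call with a gripper value outside its range is refused whole. The fingers move at their own pace and stop on an object; "squeeze" is the grip in N (left out, the last holds). Time passes only in rows, so rows that do not move let the fingers close, or fill a call up. It gives the time, the measured TCP pose, the force and the opening at its end, in the units of the state.
- get_obs(): the state, without advancing time (a new reading comes with each control period).
- grab_frame(name): name is "scene" or "top"; returns (picture, depth): 480x640x3 uint8, red, green, blue; 480x640 float32, m along the optical axis (not along the pixel's ray), 0 where there is no reading.
- calibration(name): a dict with "fx", "fy", "cx", "cy" (pixels), "eye" and "orientation" of the camera in the world. Camera axes: x right, y up, looking along -z (the intrinsics and any distortion apply to the point x, -y, -z); pixel columns grow to the right and rows downward; lengths in m; the calibration is good to about 2 mm. A picture is of the moment at which its call begins. calibration takes no time and is no camera call.
- hand_in(): hands the job in, once; it reports no verdict.
The state is a dict: "clock": time; "joints": joint angles; "qvel": joint speeds; "tau": joint torques, N m; "tcp_pos": TCP position; "orientation": TCP orientation; "contact_force": force on the tool from outside, world axes, zero at the start; "moment": the same for the moment, N m; "grip_width": finger opening in m.
Only numpy, scipy, OpenCV 4.12 (cv2) and the standard library are available. Lean on these libraries where they do the work, as an engineer would, in place of code of your own. Each camera call takes 0.05 s, during which the arm holds its last target.

## Working session

There is one attempt and no reset: what is moved stays moved. The work goes in short steps, Python scripts to look and compute and a tool call to move; the robot and the scene stay as the last step left them, time stands still between calls to the robot, and variables do not carry over. Pictures are saved under pics/ and viewed, and the job is handed in when it is done.

Besides the shell and the picture viewer there is one more tool, called after ">>>" as a command line: name --argument value ..., lists and objects as JSON in quotes. servo_tool: Moves the arm, as the interface text tells. Its arguments: {"type":"object","properties":{"increments":{"type":"array","items":{"type":"number"}},"squeeze":{"type":"number"}},"required":["increments"]}

```bash
ls; mkdir -p pics
python3 - <<'E'
from bench import *
import cv2,numpy as np
for n in ("scene","top"):
    im,d=grab_frame(n); cv2.imwrite(f"pics/{n}0.png",im[:,:,::-1]); np.savez(f"{n}0.npz",im=im,d=d)
    print(calibration(n))
print(get_obs())
E
```

```text
pics
{'fx': 487.01607718383224, 'fy': 487.01607718383224, 'cx': 318.59792869001507, 'cy': 231.56821393865366, 'eye': array([1.10335041, 0.50731607, 1.01972968]), 'orientation': array([0.3508785 , 0.76460795, 2.23158871])}
{'fx': 493.8727582542601, 'fy': 493.8727582542601, 'cx': 324.7764364754715, 'cy': 236.94224358233146, 'eye': array([ 0.35247014, -0.02344087,  1.22607315]), 'orientation': array([ 0.10868806, -0.10065228, -1.56270361])}
{'clock': 0.1, 'joints': array([-1.42512267,  0.47772266,  0.02237404,  1.55633206, -0.01149325,
        1.1093048 , -0.08308008]), 'qvel': array([-0.00092292, -0.00251169,  0.00030847, -0.0046586 , -0.00020884,
        0.00045753,  0.0010425 ]), 'tau': array([ 3.93676164e-03, -5.97754884e+01,  1.61349714e+00, -2.81954545e+01,
        1.28018169e-02,  5.06602402e-03,  2.51227596e-05]), 'tcp_pos': array([0.16936349, 0.65286486, 0.23042871]), 'orientation': array([ 2.48380608e+00,  1.92180654e+00, -1.89321018e-03]), 'contact_force': array([ 0.10501166, -0.18933313,  0.44883013]), 'moment': array([-0.00777786,  0.02707551, -0.00343867]), 'grip_width': 0.08577370685805023}
```

View pics/scene0.png

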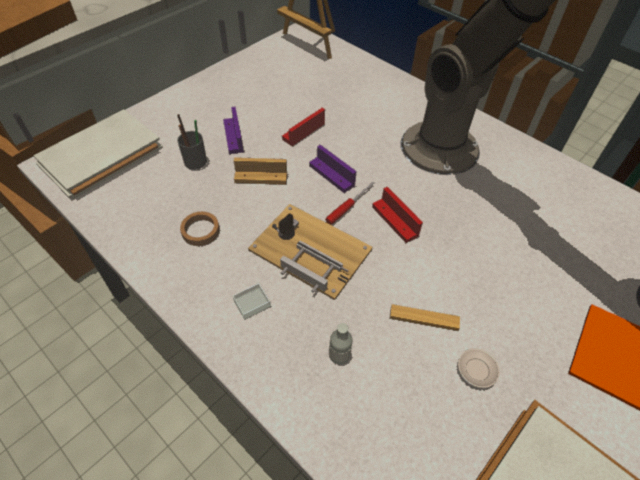

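View pics/top0.png

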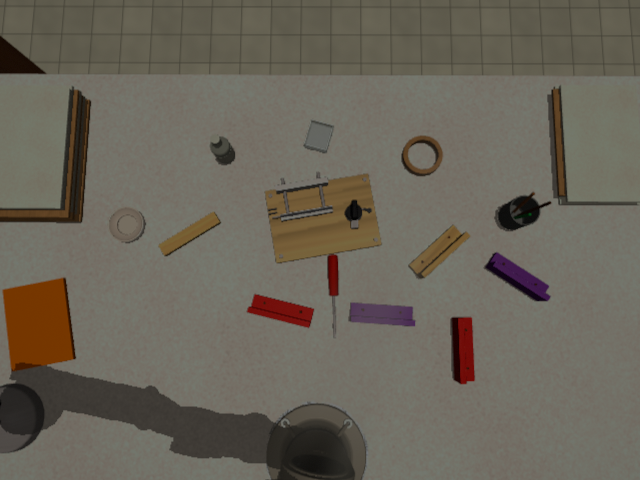

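The top view shows the jig around (323,218), the ledge right of it at (438,250) and the batten left at (190,234). The driver is at (333,290), and the stop knob is near (353,210).

```bash
cat > h.py <<'E'
import numpy as np,cv2
from scipy.spatial.transform import Rotation as R
from bench import *
def cloud(n,d):
    c=calibration(n); v,u=np.mgrid[:480,:640]
    P=np.stack([(u-c['cx'])/c['fx']*d,-(v-c['cy'])/c['fy']*d,-d],-1)
    return P@R.from_rotvec(c['orientation']).as_matrix().T+c['eye']
def proj(n,p):
    c=calibration(n); q=(np.atleast_2d(p)-c['eye'])@R.from_rotvec(c['orientation']).as_matrix()
    return np.stack([c['cx']+c['fx']*q[:,0]/-q[:,2],c['cy']-c['fy']*q[:,1]/-q[:,2]],-1)
E
python3 - <<'E'
from h import *
z=np.load('top0.npz');im,d=z['im'],z['d']
P=cloud('top',d)
for u,v in [(300,400),(420,300),(300,240),(353,210),(445,255),(325,183)]: print(u,v,P[v,u].round(4))
c=im[160:290,250:480,::-1]; cv2.imwrite('pics/topc.png',cv2.resize(c,None,fx=3.4,fy=3.4,interpolation=cv2.INTER_CUBIC))
z=np.load('scene0.npz');im=z['im']
c=im[140:310,220:400,::-1]; cv2.imwrite('pics/scenec.png',cv2.resize(c,None,fx=3.5,fy=3.5,interpolation=cv2.INTER_CUBIC))
E
```

```text
300 400 [ 0.1217  0.0405 -0.0017]
420 300 [ 0.3616 -0.2513  0.0028]
300 240 [0.507  0.0445 0.0148]
353 210 [ 0.5722 -0.0837  0.0722]
445 255 [ 0.4677 -0.303   0.0554]
325 183 [ 0.6472 -0.0166  0.033 ]
```

View pics/topc.png

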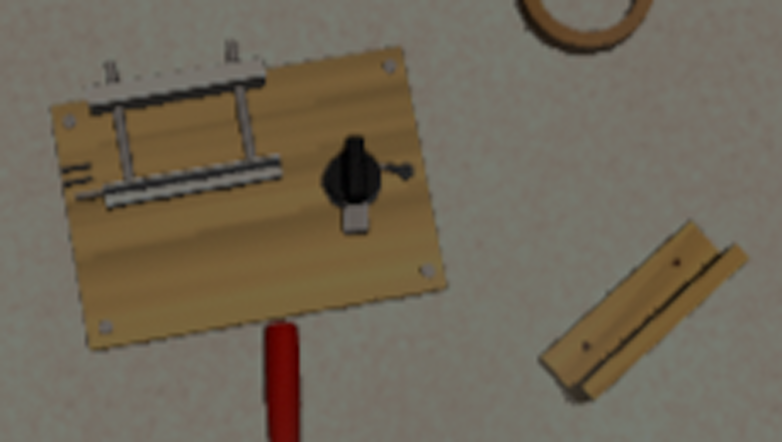

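View pics/scenec.png

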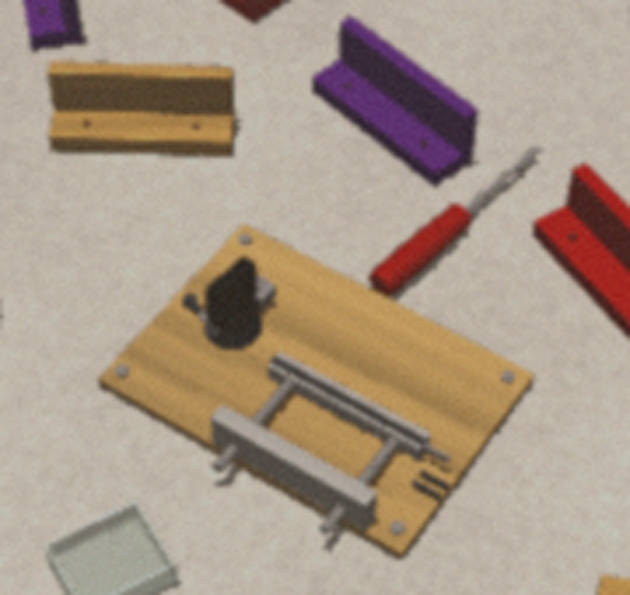

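```bash
cat > fit.py <<'E'
from h import *
from scipy.optimize import least_squares
def fit(model,obs,x0,zoff=0):
    # model Nx3 ; obs: list (cam, Nx2 px)
    def T(p): 
        c,s=np.cos(p[2]),np.sin(p[2]); return np.c_[p[0]+c*model[:,0]-s*model[:,1],p[1]+s*model[:,0]+c*model[:,1],model[:,2]]
    def f(p):
        r=[]
        for n,px,idx in obs: r.append((proj(n,T(p)[idx])-px).ravel())
        return np.concatenate(r)
    s=least_squares(f,x0,loss='soft_l1'); return s.x,f(s.x)
E
python3 - <<'E'
from fit import *
t=lambda a:np.array(a)/3.4+[250,160]-0.35
s=lambda a:np.array(a)/3.5+[220,140]-0.35
M=np.array([[-70,95,12],[-70,-170,12],[115,-170,12],[115,95,12]])/1e3
ot=('top',t([[90,346],[446,288],[402,46],[52,104]]),range(4))
os=('scene',s([[532,377],[245,226],[100,380],[402,554]]),range(4))
for o in ([ot],[os],[ot,os]):
    p,r=fit(M,o,[.55,0,.17]); print('jig',p.round(4),r.round(1))
# ledge from clouds
for n in('top','scene'):
    z=np.load(n+'0.npz');P=cloud(n,z['d'])
    m=(P[...,2]>.05)&(P[...,2]<.07)&(abs(P[...,0]-.46)<.12)&(abs(P[...,1]+.29)<.12)
    q=P[m]; print(n,len(q),q.mean(0),cv2.minAreaRect(q[:,:2].astype(np.float32)*1000), np.percentile(q[:,2],[50,95]))
    m=(P[...,2]>.010)&(P[...,2]<.026)&(abs(P[...,0]-.46)<.12)&(abs(P[...,1]+.29)<.12)
    q=P[m]; print(n,len(q),cv2.minAreaRect(q[:,:2].astype(np.float32)*1000))
    g=P[300:340,100:240] if n=='top' else P[400:440,300:400]; print('table z',np.nanmedian(g[...,2]))
E
```

```text
jig [0.5371 0.0224 0.1712] [-0.5  0.8  0.6  0.2  0.4 -0.4 -0.5 -0.5]
jig [0.5397 0.026  0.1751] [ 1.4 -0.3 -0.2 -0.8 -1.  -0.1  0.1  0.8]
jig [0.538  0.0237 0.172 ] [-1.   0.4  0.1 -0.2 -0.2 -0.8 -1.  -0.8  1.2 -1.  -0.1 -1.6 -1.1 -1.2
 -0.3 -0.2]
top 392 [ 0.46979796 -0.30136595  0.05976003] ((470.2987365722656, -302.4250183105469), (14.504630088806152, 150.8275909423828), 41.99294662475586) [0.05999291 0.06352103]
top 887 ((440.6093444824219, -256.43365478515625), (64.1169662475586, 259.5230712890625), 56.074851989746094)
table z 0.00023448187901031758
scene 285 [ 0.47240751 -0.30093525  0.05670862] ((472.0884704589844, -302.3561706542969), (21.667360305786133, 149.67193603515625), 41.34840393066406) [0.05717673 0.06145106]
scene 668 ((443.4710693359375, -256.6017761230469), (70.26571655273438, 258.3433532714844), 54.63361740112305)
table z -0.0006240697005017726
```

Run:
```python
from h import *
for n in('top','scene'):
    z=np.load(n+'0.npz');P=cloud(n,z['d'])
    m=(P[...,2]>.062)&(P[...,2]<.08)&(abs(P[...,0]-.577)<.05)&(abs(P[...,1]+.086)<.05)
    q=P[m]; print(n,len(q),q.mean(0),cv2.minAreaRect(q[:,:2].astype(np.float32)*1000), np.percentile(q[:,2],[50,95]))
    # fence bar + plate
    m=(P[...,2]>.024)&(P[...,2]<.036)&(abs(P[...,0]-.58)<.05)&(abs(P[...,1]-.02)<.065)
    q=P[m]; print('bar',len(q),q.mean(0),cv2.minAreaRect(q[:,:2].astype(np.float32)*1000))
    m=(P[...,2]>.040)&(P[...,2]<.052)&(abs(P[...,0]-.64)<.05)&(abs(P[...,1]-.02)<.09)
    q=P[m]; print('plate',len(q),q.mean(0),cv2.minAreaRect(q[:,:2].astype(np.float32)*1000))
    # nose
    im=z['im']; 
    for nm,a in (('jig1',(.5371,.0224,.1712)),('jig2',(.5397,.026,.1751))):
        c,s=np.cos(a[2]),np.sin(a[2]); J=lambda x,y,zz:[a[0]+c*x-s*y,a[1]+s*x+c*y,zz]
        print(nm,'knob',J(.02,-.115,.056),proj(n,[J(.02,-.115,.072),J(.038,0,.03),J(.108,0,.046)]).round(1).tolist())
```

```text
top 111 [ 0.57644576 -0.08609007  0.07106312] ((577.8512573242188, -86.14774322509766), (43.92726135253906, 13.76419734954834), 5.6622748374938965) [0.07107757 0.07583666]
bar 435 [0.58198488 0.02970604 0.02975678] ((601.8063354492188, 30.302947998046875), (71.45114135742188, 120.82462310791016), 9.887931823730469)
plate 324 [0.64293253 0.04205767 0.04571256] ((643.2730102539062, 42.41424560546875), (15.829578399658203, 129.29444885253906), 10.183286666870117)
jig1 knob [np.float64(0.5763995875699678), np.float64(-0.08751152085577941), 0.056] [[354.6, 208.3], [306.3, 212.0], [301.5, 183.1]]
jig2 knob [np.float64(0.5794279425416813), np.float64(-0.08375741697673497), 0.056] [[353.0, 207.0], [304.8, 211.0], [299.9, 182.1]]
scene 93 [ 0.58076872 -0.08475791  0.06923753] ((578.4340209960938, -85.77571105957031), (45.877986907958984, 17.089611053466797), 10.322848320007324) [0.0698965  0.07312639]
bar 362 [0.58290452 0.02943699 0.02856907] ((594.7081298828125, 27.567298889160156), (61.57788848876953, 121.17863464355469), 7.103121757507324)
plate 307 [0.64489748 0.04426316 0.04438128] ((644.3059692382812, 41.50416946411133), (17.921573638916016, 132.5598602294922), 9.6305513381958)
jig1 knob [np.float64(0.5763995875699678), np.float64(-0.08751152085577941), 0.056] [[285.5, 217.5], [319.0, 252.8], [302.9, 268.4]]
jig2 knob [np.float64(0.5794279425416813), np.float64(-0.08375741697673497), 0.056] [[285.7, 218.9], [319.3, 254.3], [303.3, 270.0]]
```

```bash
python3 - <<'E'
from h import *
z=np.load('top0.npz');P=cloud('top',z['d'])
m=(P[...,2]>.055)&(P[...,2]<.09)&(abs(P[...,0]-.577)<.05)&(abs(P[...,1]+.086)<.05)
q=P[m][:,:2]; q=q-q.mean(0); w,v=np.linalg.eigh(q.T@q); print(len(q),v[:,1], np.arctan(v[1,1]/v[0,1]))
# predicted nose pixels for stop angles
for J0 in [(.538,.0238,.1725)]:
  for a in (.1,.15,.2,.25,.3):
    th=np.pi+J0[2]-a
    K=np.array([.578,-.086]); 
    e=[[*(K+.04*np.array([np.cos(th),np.sin(th)])+s*.009*np.array([-np.sin(th),np.cos(th)])),.031] for s in(-1,1)]
    r=lambda n,o,k:((proj(n,e)-o)*k).round(0).tolist()
    print(a,r('top',[250,160],3.4),r('scene',[220,140],3.5))
E
python3 - <<'E'
import cv2
a=cv2.imread('pics/top0.png')[190:235,335:380];b=cv2.imread('pics/scene0.png')[205:250,265:310]
import numpy as np
cv2.imwrite('pics/k.png',cv2.convertScaleAbs(cv2.resize(np.hstack([a,b]),None,fx=8,fy=8,interpolation=2),alpha=1.8))
E
```

```text
117 [-0.99691814 -0.07844879] 0.07852948368732643
0.1 [[342.0, 228.0], [367.0, 226.0]] [[276.0, 283.0], [258.0, 271.0]]
0.15 [[339.0, 228.0], [364.0, 227.0]] [[277.0, 285.0], [260.0, 272.0]]
0.2 [[336.0, 227.0], [361.0, 228.0]] [[279.0, 287.0], [262.0, 273.0]]
0.25 [[334.0, 226.0], [359.0, 228.0]] [[280.0, 289.0], [264.0, 275.0]]
0.3 [[331.0, 225.0], [356.0, 229.0]] [[281.0, 290.0], [267.0, 276.0]]
```

View pics/k.png

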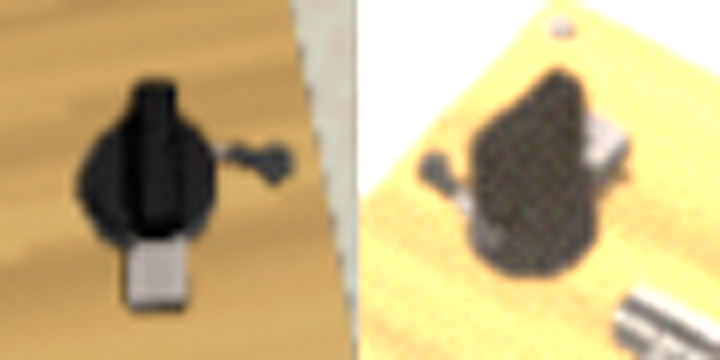

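>>> servo_tool --increments '[-40,38,0,0,0,0,85,-40,38,0,0,0,0,85,-40,38,0,0,0,0,85,-40,38,0,0,0,0,85,-40,38,0,0,0,0,85,-40,38,0,0,0,0,85,-40,38,0,0,0,0,85,-40,38,0,0,0,0,85]' --squeeze 50

```text
clock: 1.1
tcp_pos: [0.3839, 0.2655, 0.2312]
orientation: [-2.485, -1.922, 0.0]
contact_force: [1.7, -0.6, 0.6]
grip_width: 0.0849
```

```bash
cat > st.py <<'E'
from h import *
import sys
o=get_obs(); r=R.from_rotvec(o['orientation']).as_matrix()
print('t',o['clock'],'tcp',o['tcp_pos'].round(4),'phi',np.arctan2(r[1,0],r[0,0]).round(4),'z',r[:,2].round(3),'w',round(o['grip_width'],4),'F',o['contact_force'].round(2),'j',o['joints'].round(2))
if len(sys.argv)>3:
    t=np.array(list(map(float,sys.argv[1:4]))); print('tool delta mm',(r.T@(t-o['tcp_pos'])*1e3).round(1), end=' ')
    if len(sys.argv)>4: print('wz',round(np.arctan2(r[1,0],r[0,0])-float(sys.argv[4]),3))
E
python3 st.py .578 -.086 .13 1.645
```

```text
t 1.1 tcp [0.3839 0.2655 0.2312] phi 1.317 z [-0.  0. -1.] w 0.0849 F [ 1.74 -0.63  0.55] j [-0.92  0.13  0.2   2.05 -0.03  0.97  0.61]
tool delta mm [-291.5  276.2  101.2] wz -0.328
```

>>> servo_tool --increments '[-41.6,39.5,14.5,0,0,0,85,-41.6,39.5,14.5,0,0,0,85,-41.6,39.5,14.5,0,0,0,85,-41.6,39.5,14.5,0,0,0,85,-41.6,39.5,14.5,0,0,0,85,-41.6,39.5,14.5,0,0,0,85,-41.6,39.5,14.5,0,0,-0.164,85,0,0,0,0,0,-0.164,85]'

```text
clock: 2.1
tcp_pos: [0.578, -0.0898, 0.1283]
orientation: [2.139, 2.299, -0.005]
contact_force: [-0.1, 1.0, -0.1]
grip_width: 0.0852
```

```bash
python3 st.py .578 -.086 .042 1.645
python3 - <<'E'
from h import *
im,d=grab_frame('top'); P=cloud('top',d)
cv2.imwrite('pics/t1.png',cv2.resize(im[150:270,270:430,::-1],None,fx=5,fy=5,interpolation=2))
im,d2=grab_frame('scene')
cv2.imwrite('pics/s1.png',cv2.resize(im[140:310,220:400,::-1],None,fx=3.5,fy=3.5,interpolation=2))
z=np.load('top0.npz');P0=cloud('top',z['d']); print(P0[207:213,364:374,2].round(3))
E
```

```text
t 2.1 tcp [ 0.578  -0.0898  0.1283] phi 1.6429 z [-0.002 -0.003 -1.   ] w 0.0852 F [-0.1   0.98 -0.08] j [-0.19  0.46  0.31  1.88 -0.18  0.82  1.85]
tool delta mm [ 4.   0.4 86.3] wz -0.002
[[0.008 1.226 0.014 0.01  0.011 0.018 0.014 0.007 0.013 0.01 ]
 [0.017 0.014 0.016 0.017 0.016 0.018 0.013 0.007 0.01  0.013]
 [0.017 0.019 0.018 0.017 0.024 0.021 0.022 0.017 0.011 0.011]
 [0.013 0.013 0.015 0.015 0.018 0.018 0.019 0.015 0.013 0.014]
 [0.01  0.012 0.012 0.015 0.021 0.019 0.01  0.014 0.008 0.008]
 [0.008 0.013 0.012 0.011 0.013 0.01  0.01  0.014 0.008 0.013]]
```

View pics/t1.png

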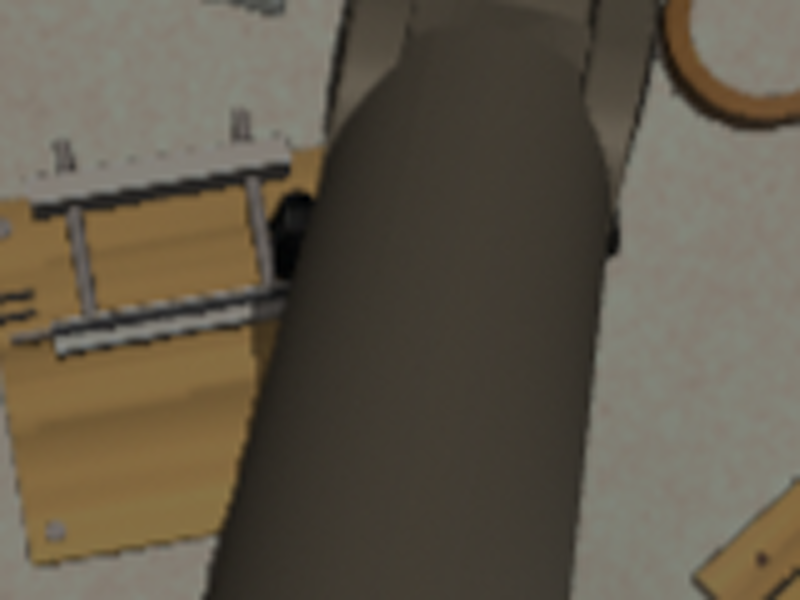

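View pics/s1.png

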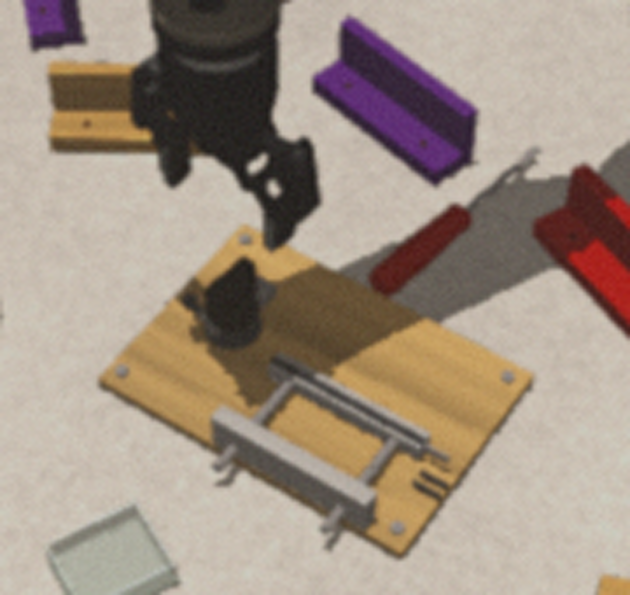

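The scene view shows the open fingers straddling the knob at (235,300) in the crop. Next I'll descend and pinch it.

>>> servo_tool --increments '[4,0,29,0,0,0,85,0,0,29,0,0,0,85,0,0,28,0,0,0,85,0,0,0,0,0,0,40,0,0,0,0,0,0,5,0,0,0,0,0,0,5,0,0,0,0,0,0,5,0,0,0,0,0,0,5]' --squeeze 50

```text
clock: 3.2
tcp_pos: [0.5793, -0.0875, 0.046]
orientation: [2.138, 2.289, -0.003]
contact_force: [1.7, -16.3, 2.6]
grip_width: 0.0131
```

```bash
python3 st.py
```

```text
t 3.2 tcp [ 0.5793 -0.0875  0.046 ] phi 1.6389 z [ 0.006 -0.007 -1.   ] w 0.0131 F [  1.7  -16.29   2.65] j [-0.16  0.58  0.27  1.93 -0.23  0.66  1.88]
```

>>> servo_tool --increments '[-1.5,0,0,0,0,0.1,5,0,0,0,0,0,0.18,5,0,0,0,0,0,0.18,5,0,0,0,0,0,0.18,5,0,0,0,0,0,0.18,5,0,0,0,0,0,0.18,5,0,0,0,0,0,0.18,5,0,0,0,0,0,0.18,5]'

```text
clock: 4.2
tcp_pos: [0.578, -0.0893, 0.046]
orientation: [3.104, 0.426, 0.004]
contact_force: [-3.0, -16.4, 2.5]
grip_width: 0.0127
```

```bash
python3 st.py
python3 - <<'E'
from h import *
im,d2=grab_frame('scene')
cv2.imwrite('pics/s2.png',cv2.resize(im[140:310,220:400,::-1],None,fx=3.5,fy=3.5,interpolation=2))
E
```

```text
t 4.2 tcp [ 0.578  -0.0893  0.046 ] phi 0.2729 z [ 0.004 -0.008 -1.   ] w 0.0127 F [ -2.97 -16.35   2.49] j [-0.42  0.66  0.63  1.95 -0.56  0.71  0.82]
```

View pics/s2.png

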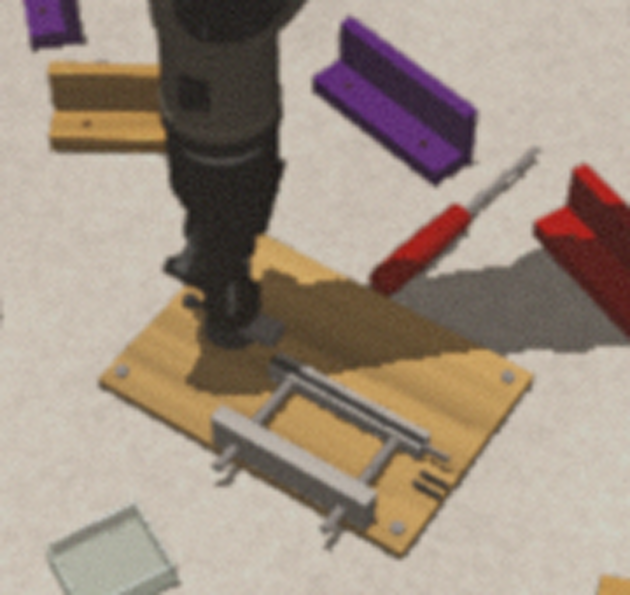

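>>> servo_tool --increments '[0,0,0,0,0,0.08,5,0,0,0,0,0,0,60,0,0,0,0,0,0,60,0,0,0,0,0,0,60,0,0,-40,0,0,0,60,0,0,-50,0,0,0,60,0,0,0,0,0,0,60,0,0,0,0,0,0,60]'

```text
clock: 5.25
tcp_pos: [0.5776, -0.0807, 0.1335]
orientation: [-3.124, -0.323, 0.0]
contact_force: [-0.2, -0.4, -0.5]
grip_width: 0.0603
```

```bash
python3 st.py
python3 - <<'E'
from h import *
im,d2=grab_frame('scene')
cv2.imwrite('pics/s3.png',cv2.resize(im[140:310,220:400,::-1],None,fx=3.5,fy=3.5,interpolation=2))
E
```

```text
t 5.25 tcp [ 0.5776 -0.0807  0.1335] phi 0.206 z [-0.     0.001 -1.   ] w 0.0603 F [-0.16 -0.42 -0.52] j [-0.52  0.54  0.75  1.91 -0.48  0.88  0.68]
```

View pics/s3.png

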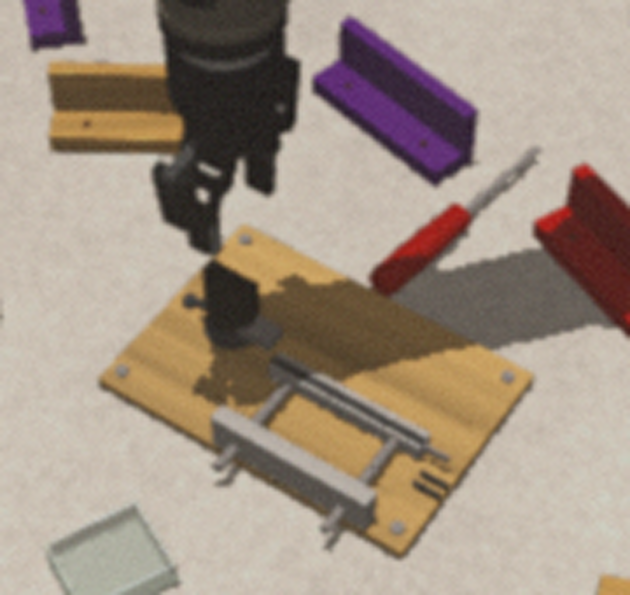

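```bash
python3 st.py .4715 -.3024 .13 .733
```

```text
t 5.3 tcp [ 0.5771 -0.0808  0.1329] phi 0.2058 z [-0.001  0.001 -1.   ] w 0.0601 F [-0.18  0.05  0.2 ] j [-0.52  0.54  0.75  1.91 -0.48  0.88  0.68]
tool delta mm [-148.7  195.4    2.9] wz -0.527
```

>>> servo_tool --increments '[-29.7,39.1,0,0,0,0,60,-29.7,39.1,0,0,0,0,60,-29.7,39.1,0,0,0,0,60,-29.7,39.1,0,0,0,0,60,-29.7,39.1,0,0,0,-0.176,60,0,0,0,0,0,-0.176,60,0,0,0,0,0,-0.175,60,0,0,0,0,0,0,60]'

```text
clock: 6.3
tcp_pos: [0.4714, -0.3028, 0.1327]
orientation: [-2.933, -1.121, 0.001]
contact_force: [0.8, -0.5, -0.1]
grip_width: 0.06
```

```bash
python3 st.py  .4715 -.3024 .027 .733
python3 - <<'E'
from h import *
im,d2=grab_frame('scene')
cv2.imwrite('pics/s4.png',cv2.resize(im[100:270,180:360,::-1],None,fx=3.5,fy=3.5,interpolation=2))
E
python3 st.py  .4715 -.3024 .027 .733
```

```text
t 6.3 tcp [ 0.4714 -0.3028  0.1327] phi 0.7302 z [-0.002  0.001 -1.   ] w 0.06 F [ 0.81 -0.52 -0.13] j [-0.01  0.47  0.62  1.95 -0.36  0.83  1.53]
tool delta mm [  0.3   0.  105.7] wz -0.003
t 6.35 tcp [ 0.4716 -0.3028  0.1329] phi 0.7284 z [-0.001  0.001 -1.   ] w 0.0604 F [ 0.38 -0.39 -0.05] j [-0.01  0.47  0.62  1.95 -0.36  0.83  1.53]
tool delta mm [ 2.000e-01 -1.000e-01  1.059e+02] wz -0.005
```

View pics/s4.png

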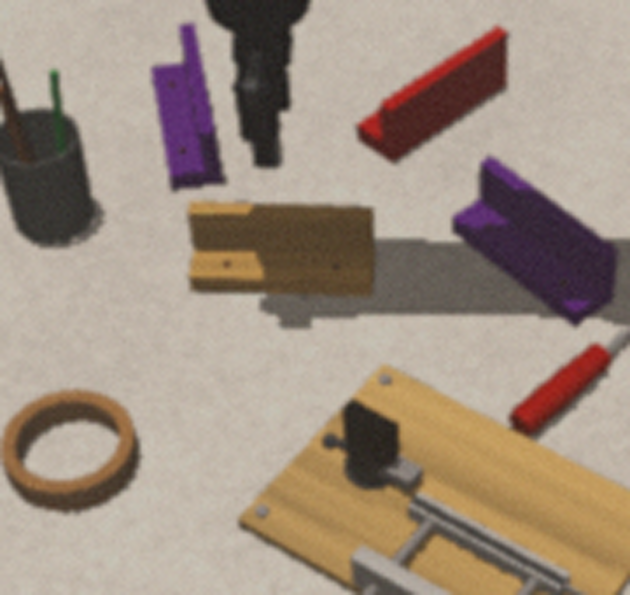

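>>> servo_tool --increments '[0,0,50,0,0,0,60,0,0,40,0,0,0,60,0,0,15,0,0,0,50,0,0,0,0,0,0,5,0,0,0,0,0,0,5,0,0,0,0,0,0,5,0,0,0,0,0,0,5,0,0,0,0,0,0,5]' --squeeze 60

```text
clock: 7.35
tcp_pos: [0.4731, -0.3037, 0.0302]
orientation: [2.932, 1.123, 0.003]
contact_force: [-1.1, 0.3, 8.2]
grip_width: 0.0132
```

```bash
python3 st.py
python3 - <<'E'
from h import *
im,d2=grab_frame('scene')
cv2.imwrite('pics/s5.png',cv2.resize(im[100:270,180:360,::-1],None,fx=3.5,fy=3.5,interpolation=2))
E
```

```text
t 7.35 tcp [ 0.4731 -0.3037  0.0302] phi 0.7317 z [ 0.002 -0.001 -1.   ] w 0.0132 F [-1.11  0.34  8.24] j [ 0.08  0.62  0.5   2.   -0.49  0.64  1.64]
```

View pics/s5.png

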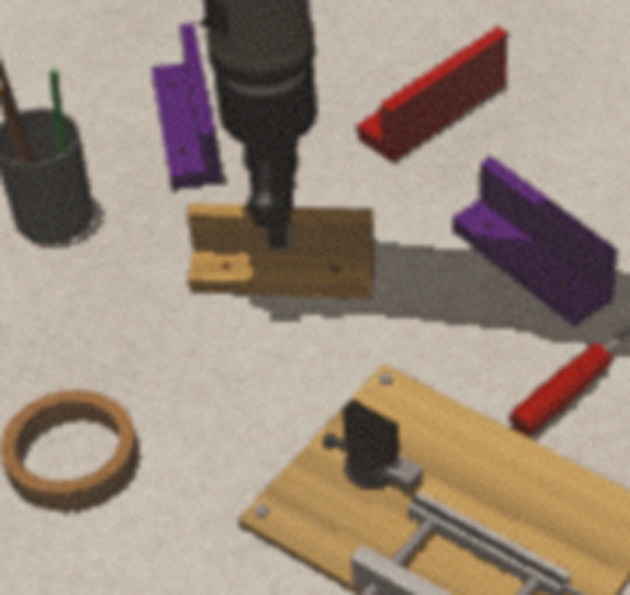

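>>> servo_tool --increments '[0,0,-40,0,0,0,5,0,0,-55,0,0,0,5,42.2,-35.3,0,0,0,0,5,42.2,-35.3,0,0,0,0,5,42.2,-35.3,0,0,0,0,5,42.2,-35.3,0,0,0,0,5,42.2,-35.3,0,0,0,0,5,42.2,-35.3,0,0,0,0.14,5]'

```text
clock: 8.4
tcp_pos: [0.5189, 0.0256, 0.1243]
orientation: [-3.006, -0.911, -0.002]
contact_force: [1.2, -0.8, -1.1]
grip_width: 0.0128
```

>>> servo_tool --increments '[0,0,0,0,0,0.14,5,0,0,0,0,0,0.14,5,0,0,0,0,0,0.14,5,0,0,0,0,0,0,5,0,0,0,0,0,0,5,0,0,0,0,0,0,5,0,0,0,0,0,0,5,0,0,0,0,0,0,5]'

```text
clock: 9.4
tcp_pos: [0.5189, 0.0236, 0.1238]
orientation: [-3.13, -0.27, 0.0]
contact_force: [-0.0, 0.3, -1.2]
grip_width: 0.0128
```

```bash
python3 st.py
python3 - <<'E'
from h import *
for n in ('scene','top'):
    im,d=grab_frame(n); np.savez(n+'6.npz',im=im,d=d)
    sl=(slice(140,310),slice(220,400)) if n=='scene' else (slice(150,270),slice(240,420))
    cv2.imwrite(f'pics/{n}6.png',cv2.resize(im[sl][:,:,::-1],None,fx=3.5,fy=3.5,interpolation=2))
E
python3 st.py .5203 .0231 .06 .172
```

```text
t 9.4 tcp [0.5189 0.0236 0.1238] phi 0.1722 z [-0.  0. -1.] w 0.0128 F [-0.04  0.28 -1.16] j [-0.76  0.45  0.76  2.06 -0.44  0.79  0.44]
t 9.5 tcp [0.5189 0.0236 0.1238] phi 0.1721 z [-0.  0. -1.] w 0.013 F [-0.27 -0.47 -1.98] j [-0.76  0.45  0.76  2.06 -0.44  0.79  0.44]
tool delta mm [ 1.3  0.7 63.8] wz 0.0
```

View pics/scene6.png

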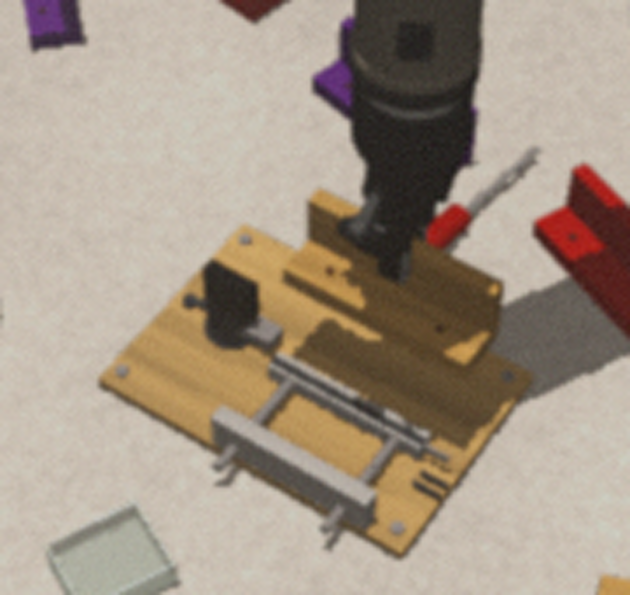

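View pics/top6.png

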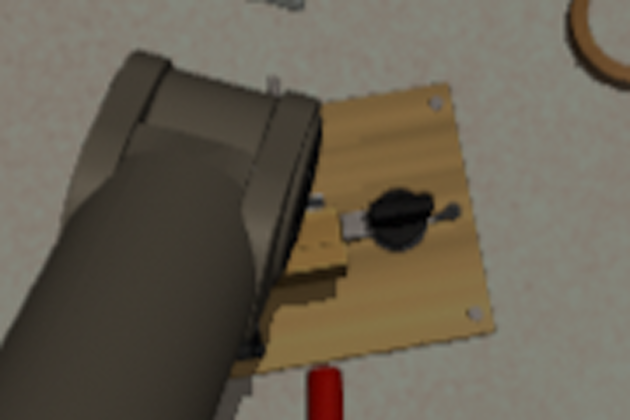

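Run:
```python
from h import *
T=np.array([.5189,.0236]);f=.172;x=np.array([np.cos(f),np.sin(f)]);y=np.array([-x[1],x[0]])
for off in(-3,0,3):
    p=[]
    for lx,ly,lz in [(22.5,-75,18),(-8.5,-75,60),(-22.5,-75,60),(22.5,75,18)]:
        p.append([*(T+x*(lx+15.5)/1e3+y*(ly+off)/1e3),.094+lz/1e3])
    print(off,((proj('top',p)-[240,150])*3.5).round().tolist(),((proj('scene',p)-[220,140])*3.5).round().tolist())
a=cv2.imread('pics/scene6.png')[150:380,240:540];cv2.imwrite('pics/a.png',cv2.resize(a,None,fx=2.5,fy=2.5))
a=cv2.imread('pics/top6.png')[170:330,240:460];cv2.imwrite('pics/b.png',cv2.convertScaleAbs(cv2.resize(a,None,fx=3.5,fy=3.5),alpha=1.6))
```

```text
-3 [[342.0, 202.0], [352.0, 237.0], [356.0, 259.0], [116.0, 240.0]] [[275.0, 260.0], [300.0, 193.0], [311.0, 180.0], [458.0, 358.0]]
0 [[338.0, 203.0], [347.0, 238.0], [351.0, 260.0], [112.0, 240.0]] [[278.0, 262.0], [304.0, 194.0], [315.0, 182.0], [462.0, 360.0]]
3 [[333.0, 204.0], [343.0, 239.0], [346.0, 260.0], [107.0, 241.0]] [[282.0, 264.0], [307.0, 196.0], [319.0, 184.0], [466.0, 362.0]]
```

View pics/a.png

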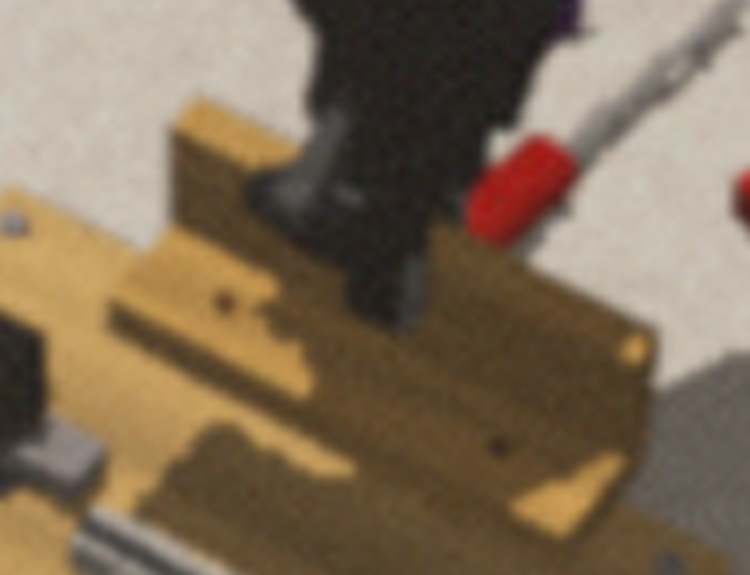

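View pics/b.png

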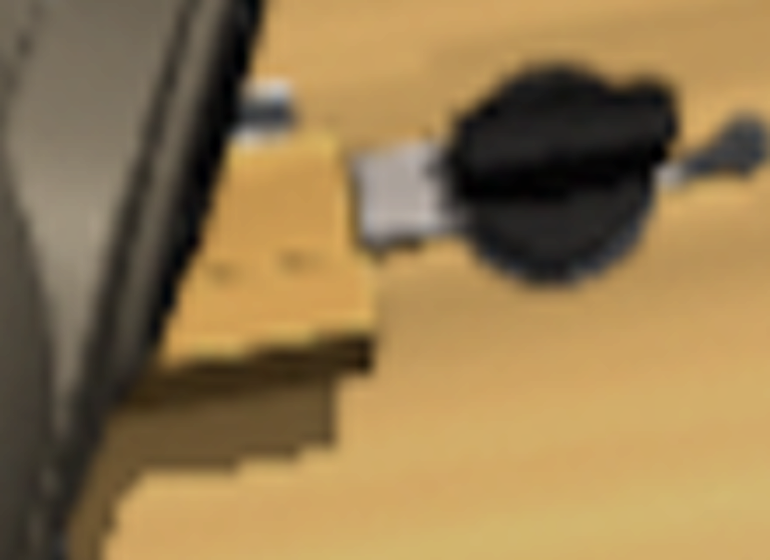

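>>> servo_tool --increments '[1.3,0,30,0,0,0,5,0,0,30,0,0,0,5,0,0,12,0,0,0,5,0,0,4,0,0,0,5,0,0,2,0,0,0,5,0,0,1.5,0,0,0,5,0,0,1.5,0,0,0,5,0,0,0,0,0,0,5]'

```text
clock: 10.5
tcp_pos: [0.5203, 0.024, 0.043]
orientation: [-3.13, -0.27, -0.0]
contact_force: [-0.1, -0.6, -2.0]
grip_width: 0.0129
```

```bash
python3 st.py
python3 - <<'E'
from h import *
for n in ('scene','top'):
    im,d=grab_frame(n)
    sl=(slice(170,290),slice(260,380)) if n=='scene' else (slice(170,250),slice(300,400))
    cv2.imwrite(f'pics/{n}7.png',cv2.resize(im[sl][:,:,::-1],None,fx=5,fy=5,interpolation=2))
E
python3 st.py
```

```text
t 10.5 tcp [0.5203 0.024  0.043 ] phi 0.172 z [ 0.  0. -1.] w 0.0129 F [-0.08 -0.55 -2.04] j [-0.65  0.58  0.63  2.1  -0.57  0.64  0.55]
t 10.6 tcp [0.5203 0.0239 0.0429] phi 0.1721 z [ 0.  0. -1.] w 0.013 F [-0.21 -0.61 -2.24] j [-0.65  0.58  0.63  2.1  -0.57  0.64  0.55]
```

View pics/scene7.png

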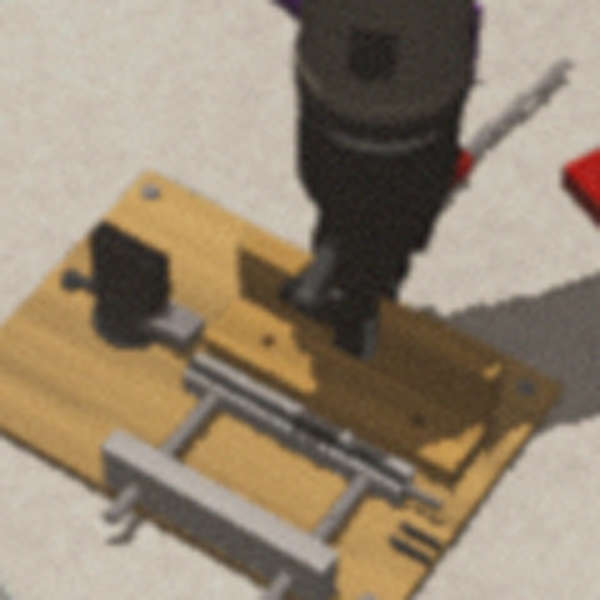

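View pics/top7.png

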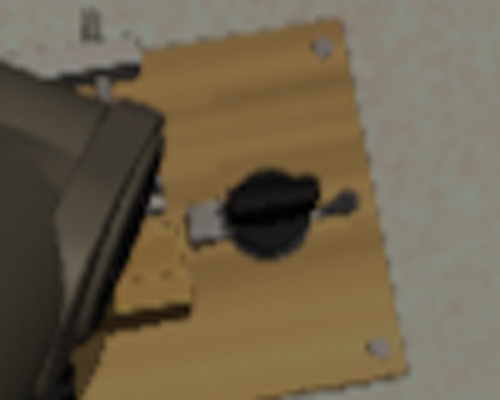

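>>> servo_tool --increments '[0,0,0.5,0,0,0,5,0,0,0.5,0,0,0,5,0,0,0.5,0,0,0,5,0,0,0.5,0,0,0,5,0,0,0,0,0,0,5,0,0,0,0,0,0,5,0,0,0,0,0,0,5,0,0,0,0,0,0,5]'

```text
clock: 11.6
tcp_pos: [0.5203, 0.024, 0.0422]
orientation: [-3.128, -0.269, -0.0]
contact_force: [-5.2, 1.1, 18.9]
grip_width: 0.0133
```

```bash
python3 st.py
```

```text
t 11.6 tcp [0.5203 0.024  0.0422] phi 0.1717 z [-0.     0.002 -1.   ] w 0.0133 F [-5.18  1.06 18.93] j [-0.65  0.58  0.63  2.1  -0.58  0.64  0.55]
```

>>> servo_tool --increments '[0,0,-1,0,0,0,5,0,1,0,0,0,0,5,0,1,0,0,0,0,5,0,1,0,0,0,0,5,0,1,0,0,0,0,5,0,0,0,0,0,0,5,0,0,0,0,0,0,5,0,0,0,0,0,0,5]'

```text
clock: 12.6
tcp_pos: [0.5217, 0.0209, 0.0422]
orientation: [-3.129, -0.271, -0.002]
contact_force: [-1.0, 3.2, 5.3]
grip_width: 0.0131
```

```bash
python3 st.py
```

```text
t 12.6 tcp [0.5217 0.0209 0.0422] phi 0.173 z [ 0.001  0.001 -1.   ] w 0.0131 F [-0.97  3.2   5.31] j [-0.64  0.58  0.63  2.09 -0.58  0.64  0.55]
```

>>> servo_tool --increments '[0,1,0,0,0,0,5,0,1,0,0,0,0,5,0,1,0,0,0,0,5,0,0,0,0,0,0,5,0,0,0,0,0,0,5,0,0,0,0,0,0,5,0,0,0,0,0,0,5,0,0,0,0,0,0,5]'

```text
clock: 13.6
tcp_pos: [0.5222, 0.0182, 0.0422]
orientation: [-3.129, -0.271, -0.002]
contact_force: [-0.2, 4.0, 4.4]
grip_width: 0.0134
```

```bash
python3 st.py
python3 - <<'E'
from h import *
for n in ('scene','top'):
    im,d=grab_frame(n)
    sl=(slice(170,290),slice(260,380)) if n=='scene' else (slice(170,250),slice(300,400))
    cv2.imwrite(f'pics/{n}8.png',cv2.convertScaleAbs(cv2.resize(im[sl][:,:,::-1],None,fx=5,fy=5,interpolation=2),alpha=1.5))
E
```

```text
t 13.6 tcp [0.5222 0.0182 0.0422] phi 0.1731 z [ 0.001  0.001 -1.   ] w 0.0134 F [-0.22  3.99  4.43] j [-0.64  0.58  0.62  2.09 -0.58  0.64  0.56]
```

View pics/top8.png

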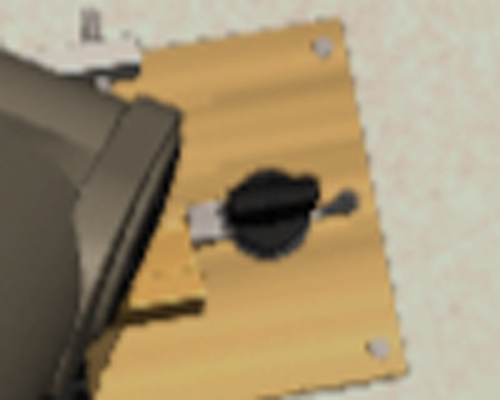

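View pics/scene8.png

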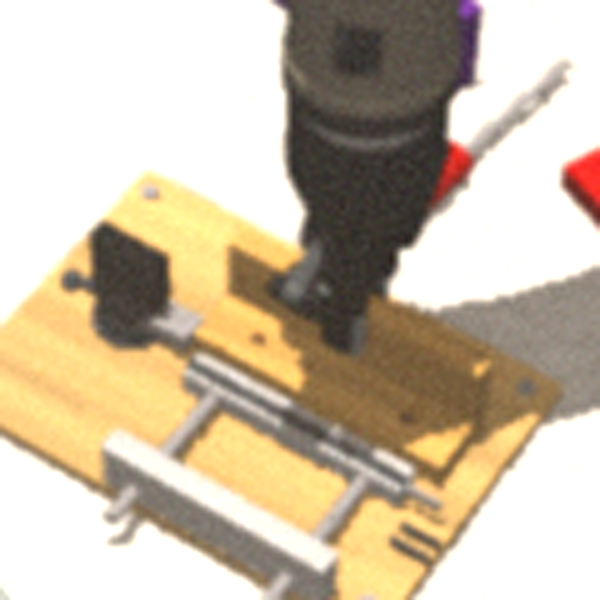

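>>> servo_tool --increments '[0,1,0,0,0,0,5,0,1,0,0,0,0,5,0,0,0,0,0,0,5,0,0,0,0,0,0,5,0,0,0,0,0,0,5,0,0,0,0,0,0,5,0,0,0,0,0,0,5,0,0,0,0,0,0,5]'

```text
clock: 14.7
tcp_pos: [0.5221, 0.018, 0.0422]
orientation: [-3.126, -0.274, -0.0]
contact_force: [-2.4, 8.4, 8.7]
grip_width: 0.0128
```

```bash
python3 st.py
```

```text
t 14.7 tcp [0.5221 0.018  0.0422] phi 0.1747 z [-0.     0.004 -1.   ] w 0.0128 F [-2.39  8.38  8.69] j [-0.63  0.58  0.62  2.09 -0.58  0.64  0.56]
```

>>> servo_tool --increments '[0,-1,-0.3,0,0,0,5,3,0,0,0,0,0,5,3,0,0,0,0,0,5,2,0,0,0,0,0,5,0,0,0,0,0,0,5,0,0,0,0,0,0,5,0,0,0,0,0,0,5,0,0,0,0,0,0,5]'

```text
clock: 15.7
tcp_pos: [0.5236, 0.0185, 0.0424]
orientation: [-3.124, -0.269, 0.018]
contact_force: [-21.8, 6.4, 32.6]
grip_width: 0.0132
```

```bash
python3 st.py
```

```text
t 15.7 tcp [0.5236 0.0185 0.0424] phi 0.172 z [-0.012  0.005 -1.   ] w 0.0132 F [-21.76   6.39  32.62] j [-0.63  0.59  0.63  2.08 -0.57  0.66  0.56]
```

Run:
```python
from h import *
for n in ('scene','top'):
    im,d=grab_frame(n)
    sl=(slice(190,270),slice(280,380)) if n=='scene' else (slice(180,240),slice(310,390))
    cv2.imwrite(f'pics/{n}9.png',cv2.convertScaleAbs(cv2.resize(im[sl][:,:,::-1],None,fx=8,fy=8,interpolation=2),alpha=1.5))
print(get_obs()['moment'])
```

```text
[ 0.71020251  4.17920769 -0.02184584]
```

View pics/top9.png

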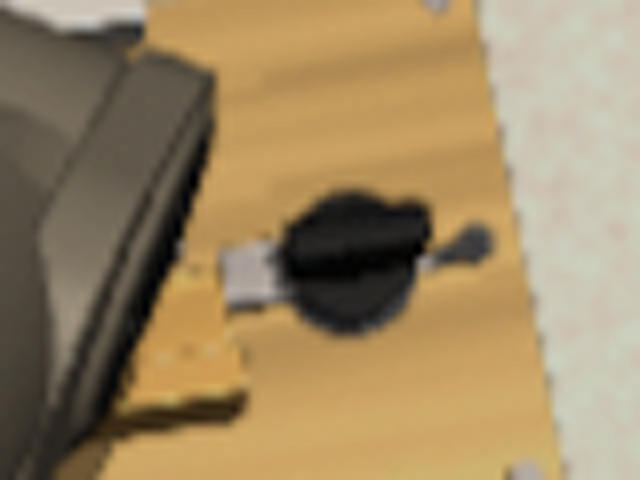

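View pics/scene9.png

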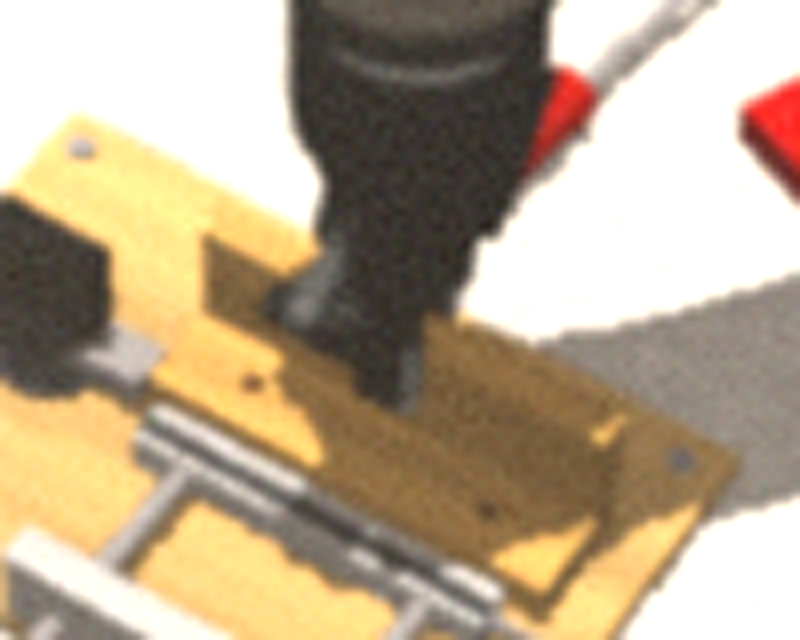

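>>> servo_tool --increments '[-4,0,0,0,0,0,5,-2,0,-0.6,0,0,0,5,0,-0.5,-0.6,0,0,0,5,0,0,0,0,0,0,5,0,0,0,0,0,0,5,0,0,0,0,0,0,5,0,0,0,0,0,0,5,0,0,0,0,0,0,5]'

```text
clock: 16.8
tcp_pos: [0.523, 0.018, 0.0428]
orientation: [-3.129, -0.272, 0.002]
contact_force: [-1.0, 5.7, -1.7]
grip_width: 0.0131
```

```bash
python3 st.py;python3 -c "
from bench import *
print(get_obs()['moment'])"
```

```text
t 16.8 tcp [0.523  0.018  0.0428] phi 0.1732 z [-0.002  0.001 -1.   ] w 0.0131 F [-1.04  5.7  -1.74] j [-0.64  0.59  0.63  2.09 -0.57  0.64  0.56]
[1.43268287 0.3107019  0.19288437]
```

>>> servo_tool --increments '[0,-1.5,-0.3,0,0,0,5,2,0,0,0,0,0,5,2,0,0,0,0,0,5,2,0,0,0,0,0,5,2,0,0,0,0,0,5,0,0,0,0,0,0,5,0,0,0,0,0,0,5,0,0,0,0,0,0,5]'

```text
clock: 17.8
tcp_pos: [0.5311, 0.0197, 0.0436]
orientation: [3.13, 0.27, 0.0]
contact_force: [-0.8, 1.8, -3.4]
grip_width: 0.0131
```

```bash
python3 st.py
```

```text
t 17.8 tcp [0.5311 0.0197 0.0436] phi 0.1721 z [ 0. -0. -1.] w 0.0131 F [-0.8   1.79 -3.42] j [-0.64  0.59  0.63  2.07 -0.57  0.65  0.55]
```

>>> servo_tool --increments '[2,0,0,0,0,0,5,2,0,0,0,0,0,5,2,0,0,0,0,0,5,2,0,0,0,0,0,5,2,0,0,0,0,0,5,0,0,0,0,0,0,5,0,0,0,0,0,0,5,0,0,0,0,0,0,5]'

```text
clock: 18.8
tcp_pos: [0.54, 0.0211, 0.0434]
orientation: [-3.13, -0.27, 0.003]
contact_force: [-5.9, 1.8, -0.8]
grip_width: 0.0128
```

```bash
python3 st.py
python3 - <<'E'
from h import *
for n in ('scene',):
    im,d=grab_frame(n)
    sl=(slice(190,290),slice(280,380)) if n=='scene' else (slice(180,240),slice(310,390))
    cv2.imwrite(f'pics/{n}10.png',cv2.convertScaleAbs(cv2.resize(im[sl][:,:,::-1],None,fx=6,fy=6,interpolation=2),alpha=1.5))
E
```

```text
t 18.8 tcp [0.54   0.0211 0.0434] phi 0.1723 z [-0.002 -0.    -1.   ] w 0.0128 F [-5.91  1.77 -0.81] j [-0.63  0.61  0.63  2.05 -0.57  0.67  0.55]
```

View pics/scene10.png

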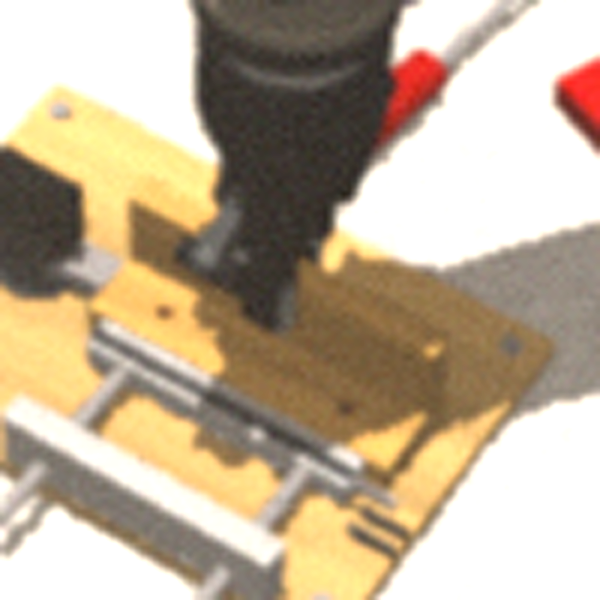

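>>> servo_tool --increments '[2,0,0,0,0,0,5,2,0,0,0,0,0,5,2,0,0,0,0,0,5,2,0,0,0,0,0,5,1.5,0,0,0,0,0,5,0,0,0,0,0,0,5,0,0,0,0,0,0,5,0,0,0,0,0,0,5]'

```text
clock: 19.85
tcp_pos: [0.5477, 0.0225, 0.0429]
orientation: [-3.13, -0.27, 0.008]
contact_force: [-9.5, 1.0, 1.7]
grip_width: 0.013
```

```bash
python3 st.py
python3 - <<'E'
from h import *
for n in ('scene','top'):
    im,d=grab_frame(n); np.savez(n+'11.npz',im=im,d=d)
    sl=(slice(190,290),slice(280,380)) if n=='scene' else (slice(180,240),slice(310,390))
    cv2.imwrite(f'pics/{n}11.png',cv2.convertScaleAbs(cv2.resize(im[sl][:,:,::-1],None,fx=6,fy=6,interpolation=2),alpha=1.5))
E
```

```text
t 19.85 tcp [0.5477 0.0225 0.0429] phi 0.1722 z [-0.005 -0.    -1.   ] w 0.013 F [-9.49  0.98  1.66] j [-0.63  0.62  0.63  2.03 -0.57  0.68  0.54]
```

View pics/scene11.png

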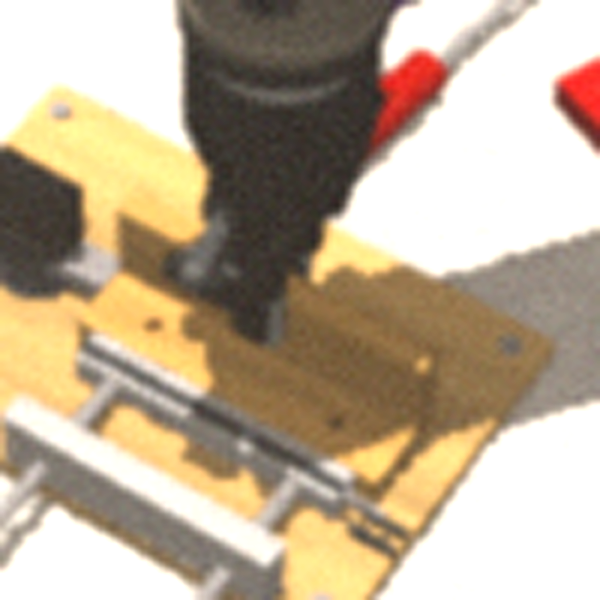

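View pics/top11.png

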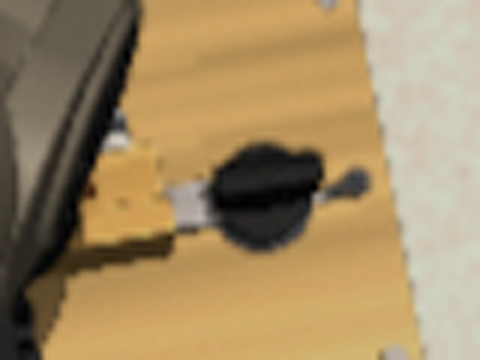

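Run:
```python
from h import *
a=(.5397,.026,.1751); c,s=np.cos(a[2]),np.sin(a[2]); J=lambda x,y,z:[a[0]+c*x-s*y,a[1]+s*x+c*y,z]
ims=[np.load('scene0.npz')['im'],np.load('scene11.npz')['im']]
out=[]
x0,y0=325,262;k=14
for im in ims:
    o=cv2.convertScaleAbs(cv2.resize(im[y0:y0+34,x0:x0+28,::-1],None,fx=k,fy=k,interpolation=2),alpha=1.5)
    out.append(o)
for f in (0,13,18,23):
    print(f,((proj('scene',[J(.041+f/1e3,y,.018) for y in(.070,.083,.092)])-[x0,y0]+.5)*k).round().tolist())
print('ridges',[((proj('scene',[J(x,y,.018) for y in(.076,.090)])-[x0,y0]+.5)*k).round().tolist() for x in(.054,.064)])
cv2.imwrite('pics/m.png',np.hstack(out))
```

```text
0 [[248.0, 132.0], [311.0, 167.0], [355.0, 192.0]]
13 [[209.0, 184.0], [272.0, 219.0], [316.0, 244.0]]
18 [[194.0, 204.0], [257.0, 239.0], [301.0, 264.0]]
23 [[179.0, 224.0], [242.0, 259.0], [286.0, 284.0]]
ridges [[[238.0, 200.0], [307.0, 238.0]], [[208.0, 240.0], [276.0, 278.0]]]
```

View pics/m.png

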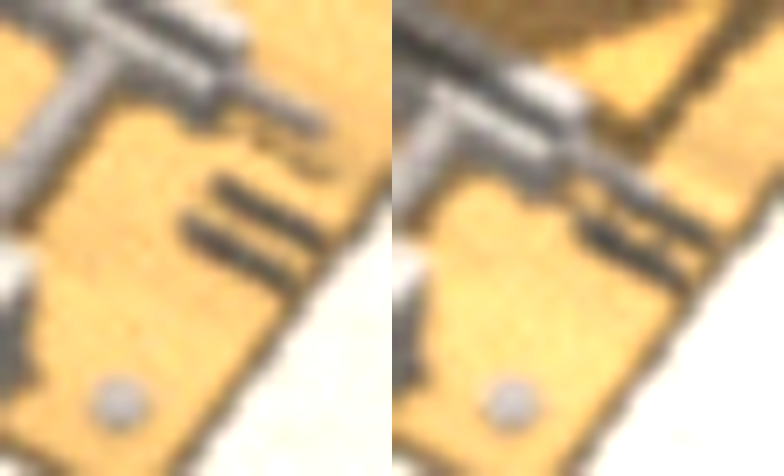

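>>> servo_tool --increments '[0.7,0,0,0,0,0,5,0,0,0,0,0,0,5,0,0,0,0,0,0,5,0,0,0,0,0,0,5,0,0,0,0,0,0,5,0,0,0,0,0,0,5,0,0,0,0,0,0,5,0,0,0,0,0,0,5]'

```text
clock: 20.95
tcp_pos: [0.5481, 0.0225, 0.0429]
orientation: [-3.13, -0.27, 0.009]
contact_force: [-9.9, 1.9, 2.1]
grip_width: 0.0132
```

```bash
python3 st.py
python3 - <<'E'
from h import *
im,d=grab_frame('scene'); im0=np.load('scene0.npz')['im']
k=8
f=lambda i,y0,y1,x0,x1:cv2.resize(i[y0:y1,x0:x1],None,fx=k,fy=k,interpolation=2)
t=f(im0,262,274,330,349); W=f(im,258,290,318,355)
r=cv2.matchTemplate(W,t,cv2.TM_CCOEFF_NORMED); _,m,_,l=cv2.minMaxLoc(r)
print('score',m,'disp px',l[0]/k+318-330,l[1]/k+258-262)
a=(.5397,.026,.1751); c,s=np.cos(a[2]),np.sin(a[2]); J=lambda x,y,z:[a[0]+c*x-s*y,a[1]+s*x+c*y,z]
p=proj('scene',[J(.04+q/1e3,.07,.025) for q in (0,12,14,16,18,20,22,24)]);print((p-p[0]).round(2).tolist())
cv2.imwrite('pics/f.png',cv2.convertScaleAbs(cv2.resize(im[190:300,270:380,::-1],None,fx=5,fy=5,interpolation=2),alpha=1.5))
E
python3 st.py
```

```text
t 20.95 tcp [0.5481 0.0225 0.0429] phi 0.172 z [-0.006 -0.    -1.   ] w 0.0132 F [-9.91  1.86  2.14] j [-0.63  0.62  0.63  2.03 -0.57  0.68  0.54]
score 0.6897960305213928 disp px -4.125 5.125
[[0.0, 0.0], [-2.59, 3.38], [-3.03, 3.95], [-3.46, 4.52], [-3.9, 5.09], [-4.33, 5.66], [-4.77, 6.23], [-5.21, 6.8]]
t 21.0 tcp [0.5481 0.0226 0.0429] phi 0.1721 z [-0.006 -0.    -1.   ] w 0.013 F [-8.56  1.27  2.5 ] j [-0.63  0.62  0.63  2.03 -0.57  0.68  0.54]
```

View pics/f.png

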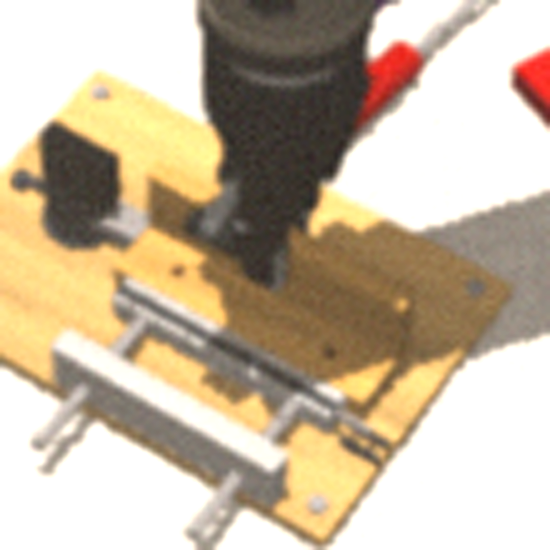

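The template match puts the fence travel at about 18 mm, which is mid-band. The ledge is flat, against the stop and still gripped, so I'm handing in.

```bash
python3 -c "
from bench import *
print(hand_in())
o=get_obs();print(o['clock'],o['tcp_pos'],o['contact_force'])"
```

```text
the job is handed in; nothing more can be done
None
the job is handed in; nothing more can be done
```

The ledge is on the jig, butted against the turned-in stop and pressing the fence back about 18 mm, and the arm is still holding it there. I handed the job in at about 21 s; no verdict is reported.

- **Stop:** I turned it clockwise by the knob to about 1.5 rad and released it. The pictures afterwards show the arm turned in.
- **Ledge placement:** I pinched the ledge by its lip and laid it down parallel to the jig. I slid it sideways until a clear force step showed its end touching the stop arm. The TCP's sideways position in the jig frame was unchanged to within about 0.1 mm at the end. Tool yaw was 0.172 rad, matching the jig, and tilt was about 0.006 rad.
- **Fence:** Template matching against the first picture gave about 18 mm of travel, with a modest match score of 0.69. TCP travel since contact gave about 17 mm. The last picture looks consistent with the pointer standing between the ridges.

**What did not agree or went wrong:**
- **Jammed push:** My first push along the board jammed on friction, with about 22 N sideways and 33 N downward. I backed off, raised the ledge by about 1 mm and pushed again; that second push went cleanly. At the end it rests lightly on the board with about 2 N.
- **Push force:** The last wrist readings were 8.6–9.9 N, above the 7.5 N expected for 18 mm. I put the difference down to friction on the board and stop; I could not measure the force between ledge and fence separately.
- **Cameras:** The two cameras disagreed by about 3 mm on the jig's position, so I relied on the knob grip and contact forces for the final positions.

I saw no sign of the other things on the bench being moved, but I did not measure their final positions.

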